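# Release the stuck charging tray with the pin

## Robot

A 6-joint arm with a two-finger parallel gripper is mounted at the origin on the work surface. World frame = base frame: x ahead of the robot, y to its left, z up, the work surface at z = 0. Lengths are in m, angles in rad, forces in N, time in s.
With the tool pointing down it reaches from about 0.35 to 0.975 m from the base axis. Payload 4.9 kg.
Tool frame: the origin (TCP) lies at the very end of the fingers, on their centre line; the grasp point (between the pads) lies 19 mm behind it; z points along the fingers, y is the line along which they close (so a half turn about z gives the same grasp; the last joint's range is limited). The gripper opens to 85 mm and grips with 20 to 120 N. Pads are 22 mm wide; open, the fingers measure 114 mm over their backs; the gripper's body (76 mm by 85 mm) begins 54 mm behind the grasp point. The pads swing forward as they close: fully open they stand 13 mm farther back than shut.
Start: joints at [1.083, 0.053, 1.613, -0, 1.476, -0.119], TCP at [0.225, 0.583, 0.201] pointing down, gripper open.
Joint ranges: [-3.01, 3.01], [-1.01, 2.22], [0.06, 2.58], [-1.02, 4.17], [0.09, 2.62], [-3.14, 3.14]. Speed limits (rad/s): [2.57, 2.57, 3.14, 3.14, 3.14, 3.14].

## Interface

Orientations are given as a rotation vector (axis times angle).
In Python, from station import ctrl gives the robot as it stands.
- The arm moves only by the tool jog_arm, never from a script. Its argument "plan" is a list of rows, each a list of 7 numbers: the shift along the tool's x, y, z in units of 0.02 m (1.0 is 0.02 m), then the turn, a rotation vector about the tool's x, y, z in units of 45 degrees (1.0 is 45 degrees), then the opening, from -1 (shut) to 1 (fully open). A call has 1 to 8 rows; each row shifts and turns the commanded pose from where the row before left it, along the tool's axes as they then stand; what a row does not reach is not made up. A row lasts 1/10 s, in which the tool goes at most 50 mm and 8.59 degrees, less where a joint would pass 70% of its speed; a pose out of reach is approached as far as the arm can. A call with a number of a shift or a turn outside -1 to 1 is refused whole. A call with a gripper value outside its range is refused whole. The fingers move at their own pace and stop on an object; "grip_force" is the grip in N (left out, the last holds). Time passes only in rows, so rows that do not move let the fingers close. It gives the time, the measured TCP pose, the force, the opening and the grip force at its end, in the units of the state.
- ctrl.get_obs(): the state, without advancing time (a new reading comes with each control period).
- ctrl.get_image(name): name is "side" or "top" or "wrist"; returns (picture, depth): 384x512x3 uint8, red, green, blue; 384x512 float32, m along the optical axis (not along the pixel's ray), 0 where there is no reading.
- ctrl.camera_info(name): a dict with "camera_matrix" (3x3 intrinsics, pixels), "rvec" (rotation vector, rad) and "tvec" (3), from world to camera coordinates, as OpenCV has them; the wrist camera has in their place "T_tool_cam" (4x4, takes a point from camera to tool coordinates, whose origin is the TCP and whose axes are the flange's). Camera axes: x right, y down, z forward; pixel columns grow to the right and rows downward; lengths in m; the calibration is good to about 2 mm. The wrist camera is an equidistant fisheye: a pixel r from the principal point sees the ray r / f radians off the axis. A picture is of the moment at which its call begins: read the wrist's pose just before it. camera_info takes no time and is no camera call.
- ctrl.finish_job(): hands the job in; it is judged then, once.
The state is a dict: "t": time; "q": joint angles; "dq": joint speeds; "effort": joint torques, N m; "tool_pos": TCP position; "tool_rot": TCP orientation; "contact_force": force on the tool from outside, world axes, zero at the start; "wrist_torque": the same for the moment, N m; "opening": finger opening in m; "grip_force": force on a finger pad.
Only numpy, scipy, OpenCV 4.12 (cv2) and the standard library are available. Lean on these libraries where they do the work, as an engineer would, in place of code of your own. Each camera call takes 0.05 s, during which the arm holds its last target. There are 200 camera calls.

## Task

The battery tray of the orange charging dock is stuck shut. Take the yellow-handled release pin from its wooden stand, push it straight down through the round hole in the top of the orange dock until the catch inside lets go and the tray springs out, then stand the pin back upright in its stand and let go. Leave the blue dock shut.

Things in the scene. Friction and masses are not known exactly. Their poses are not given: they have to be found in the camera images.
- pin_handle (a point): Middle of the loose release pin's yellow handle (18 mm wide, 60 long), z up the pin. 30 mm below it an aluminium stop collar, 56 wide, 5 thick; under that an 8 mm steel shaft, its tip 100 mm below this point. About 100 g. It stands upright, collar resting on a fixed wooden block 85 mm square, 75 high, shaft centred in the block's hole (29 mm wide, 71 deep) straight below.
- orange_hole (a point): Centre of the 29 mm hole in the orange dock's top face, at that face; z up, x from the robot-side tray front to the back. Fixed box 150 mm long (x), 120 wide, 80 high, top 12 thick, hole central. A flat 36 mm spring catch lies hidden 35 mm below the top: resists with 3 to 5 N, trips when 8 mm further down (43 below the top), stops at 55 mm below the top, springs back up when let go.
- orange_tray (a joint): How far the orange dock's battery tray has slid out of its front towards the robot, in m: 0 shut and locked, 0.040 fully out. When the catch trips, a spring slides it out within about half a second and keeps it out.
- blue_tray (a joint): The same for the tray of the blue dock nearby, which is built like the orange one but with a blue top and tray front: 0 shut. It is to stay shut.
Mind the look-alikes: they are no part of the job. Leave any pink look-alike of the part that bears orange_hole alone. What is meant by the part that bears pin_handle is not pink, and is the larger of those in its own colour.

How it is judged:
On the way:
1. with the pin's shaft down in the orange dock's hole, the orange tray has sprung out (value of joint orange_tray above 0.03 m and horizontal distance between pin_handle and orange_hole below 0.03 m and z of pin_handle in the frame of orange_hole below 0.09 m), for 0.05 s.
At the end, for the whole second after the job is handed in: The orange tray is out by more than 30 mm and at rest, the blue tray is shut (within 5 mm), and the pin stands upright (within about 10 degrees) in its stand again, its handle within 16 mm of where it was at the start (value of joint orange_tray above 0.03 m and value of joint blue_tray below 0.005 m and distance of pin_handle from where it was at the start of the episode below 0.016 m and angle between pin_handle's own z axis and vertical below 0.17 rad and velocity of joint orange_tray below 0.02 m/s); the robot touches nothing.
It fails at once if the blue dock's tray is released (value of joint blue_tray above 0.01 m).
It also fails if it takes over 45 s, if anything falls off the work surface, if the arm or the gripper's body presses on something with over 40 N, if the wrist force passes 120 N, or if a joint passes its speed limit or range.

## Working session

There is one attempt and no reset: what is moved stays moved. The work goes in short steps, Python scripts to look and compute and a tool call to move; the robot and the scene stay as the last step left them, time stands still between calls to the robot, and variables do not carry over. Pictures are saved under pics/ and viewed, at most 10 in all, crops included, and the job is handed in when it is done.

Besides the shell and the picture viewer there is one more tool, called after "Call:" by a JSON object that holds its "fn" and its "kwargs". jog_arm: Moves the arm, as the interface text tells. Shifts and turns lie within -1 to 1; 1 stands for 0.02 m of shift or 45 degrees of turn. Its arguments: {"type":"object","properties":{"plan":{"type":"array"},"grip_force":{"type":"number"}},"required":["plan"]}

```bash
mkdir -p pics; cat > h.py <<'E'
import numpy as np, cv2
from station import ctrl
from scipy.spatial.transform import Rotation as R
def cloud(name):
    im,d=ctrl.get_image(name); c=ctrl.camera_info(name); K=np.array(c["camera_matrix"])
    v,u=np.mgrid[:384,:512]; p=np.stack([(u-K[0,2])/K[0,0]*d,(v-K[1,2])/K[1,1]*d,d],-1)
    Rm=R.from_rotvec(np.ravel(c["rvec"])).as_matrix(); w=(p-np.ravel(c["tvec"]))@Rm
    w[d==0]=np.nan
    return im,w
E
python3 - <<'E'
from h import *
o=ctrl.get_obs(); print({k:np.round(v,3) for k,v in o.items()})
a=[]
for n in("top","side"):
    im,w=cloud(n); np.savez(n,im=im,w=w); a.append(im)
    c=ctrl.camera_info(n);print(n,-R.from_rotvec(np.ravel(c["rvec"])).as_matrix().T@np.ravel(c["tvec"]))
cv2.imwrite("pics/top.png",a[0][...,::-1]);cv2.imwrite("pics/side.png",a[1][...,::-1])
print(ctrl.camera_info("wrist"))
E
```

```text
{'t': np.float64(0.0), 'q': array([ 1.083,  0.053,  1.614, -0.   ,  1.476, -0.119]), 'dq': array([ 0.001,  0.   ,  0.002,  0.001, -0.   , -0.   ]), 'effort': array([-1.0000e-03, -3.9368e+01, -3.7017e+01, -0.0000e+00,  7.0000e-03,
        0.0000e+00]), 'tool_pos': array([0.225, 0.582, 0.2  ]), 'tool_rot': array([-5.760e-01, -3.088e+00,  3.000e-03]), 'contact_force': array([ 0.526,  0.028, -0.599]), 'wrist_torque': array([-0.02 ,  0.005,  0.064]), 'grip_force': np.float64(0.0), 'opening': np.float64(0.086)}
top [0.30916152 0.02917681 1.40656728]
side [ 0.12029973 -0.52929138  0.79030867]
{'camera_matrix': array([[297.31863964,   0.        , 253.950128  ],
       [  0.        , 297.31863964, 190.62517487],
       [  0.        ,   0.        ,   1.        ]]), 'T_tool_cam': array([[-6.21076869e-04, -9.56039806e-01, -2.93236260e-01,
         7.52470745e-02],
       [ 9.99999525e-01, -3.73640064e-04, -8.99826645e-04,
        -1.93027512e-04],
       [ 7.50705276e-04, -2.93236680e-01,  9.56039584e-01,
        -1.72603662e-01],
       [ 0.00000000e+00,  0.00000000e+00,  0.00000000e+00,
         1.00000000e+00]])}
```

View pics/top.png

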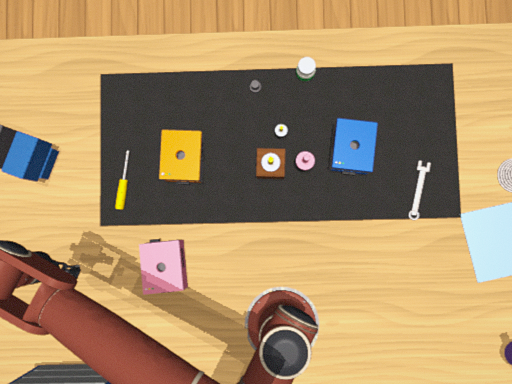

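View pics/side.png

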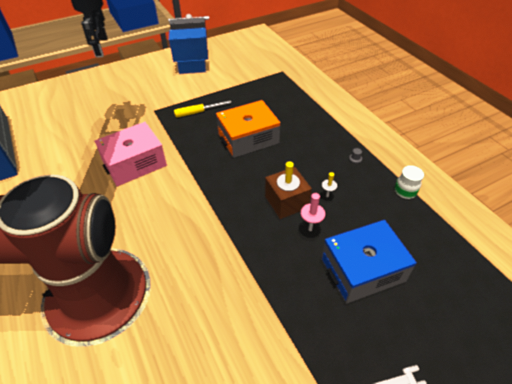

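The top view shows the orange dock at (180,155), the pin on its brown block at (270,162), the blue dock at (355,145), and the pink and small decoy pins at (305,160) and (281,130). The side view agrees, with the pin handle at (289,172) and the orange hole at (248,118).

```bash
python3 - <<'E'
from h import *
box={"top":{"o":(150,120,210,190),"pin":(252,140,290,185)},"side":{"o":(212,98,285,155),"pin":(260,155,318,220)}}
for n in box:
    z=np.load(n+".npz"); im,w=z["im"],z["w"]; hsv=cv2.cvtColor(im,cv2.COLOR_RGB2HSV)
    x0,y0,x1,y1=box[n]["o"]; s=np.s_[y0:y1,x0:x1]; h=hsv[s];p=w[s]
    m=(h[...,0]<28)&(h[...,1]>150)&(h[...,2]>120)&(abs(p[...,2]-.08)<.012)
    q=p[m]; print(n,"top z",np.median(q[:,2]),len(q))
    r=cv2.minAreaRect((q[:,:2]*1000).astype(np.float32)); print(" rect mm",r)
    # hole: largest interior contour
    c,hi=cv2.findContours(m.astype(np.uint8),cv2.RETR_CCOMP,cv2.CHAIN_APPROX_NONE)
    for k,cc in enumerate(c):
        if hi[0,k,3]>=0 and len(cc)>8:
            pp=np.array([p[b,a] for a,b in cc[:,0]]); e=cv2.minEnclosingCircle((pp[:,:2]*1000).astype(np.float32)); print(" hole",len(cc),np.round(e[0],1),e[1],np.nanmean(pp,0))
    x0,y0,x1,y1=box[n]["pin"]; s=np.s_[y0:y1,x0:x1]; h=hsv[s];p=w[s]
    ye=(h[...,0]>18)&(h[...,0]<36)&(h[...,1]>130)&(h[...,2]>100)
    q=p[ye&(p[...,2]>.09)]; print(" handle",len(q),np.nanmedian(q,0),np.nanmin(q,0),np.nanmax(q,0))
    co=(h[...,1]<60)&(h[...,2]>150)&(p[...,2]>.06)&(p[...,2]<.1); q=p[co]
    print(" collar",len(q),np.median(q[:,2]),cv2.minEnclosingCircle((q[:,:2]*1000).astype(np.float32)))
    b=(h[...,2]<150)&(h[...,1]>80)&(h[...,0]<20)&(abs(p[...,2]-.075)<.008);q=p[b]
    if len(q): print(" block",len(q),np.median(q[:,2]),cv2.minAreaRect((q[:,:2]*1000).astype(np.float32)))
    # obstacles
for n in ["top"]:
    w=np.load(n+".npz")["w"]
    for (u,v) in [(281,130),(305,160),(355,145),(180,155),(120,195)]: print(u,v,np.round(np.nanmedian(w[v-2:v+3,u-2:u+3],(0,1)),3))
E
```

```text
top top z 0.07962837301999096 1866
 rect mm ((529.5684814453125, 297.3511047363281), (121.8443374633789, 151.45509338378906), 86.68102264404297)
 hole 9 [471.8 330.1] 5.671302318572998 [0.47177779 0.33042574 0.08093408]
 hole 15 [472.9 346.9] 11.431952476501465 [0.47250098 0.34739701 0.08034893]
 hole 28 [528.3 295.9] 16.8140869140625 [0.52850003 0.29596678 0.07835652]
 handle 27 [0.49660656 0.02216426 0.13921802] [0.49079231 0.01635419 0.1098134 ] [0.50606778 0.02815494 0.14531856]
 collar 250 0.0794976059045056 ((500.8388366699219, 21.29057502746582), 29.51508903503418)
 block 110 0.07377545448877135 ((499.40606689453125, 22.504230499267578), (84.76223754882812, 86.00702667236328), 86.27046966552734)
side top z 0.07988566575917978 1471
 rect mm ((533.691162109375, 295.7200927734375), (124.7298355102539, 151.77830505371094), 87.09456634521484)
 hole 18 [534.5 295.1] 17.647523880004883 [0.53321018 0.29563054 0.0756207 ]
 handle 126 [0.50004452 0.01600278 0.12416553] [0.49409924 0.01140636 0.09068814] [0.51140387 0.02858087 0.14294008]
 collar 235 0.0801173032840218 ((501.31365966796875, 23.49209976196289), 30.648157119750977)
 block 570 0.07489491984556428 ((504.142822265625, 21.562496185302734), (87.93241882324219, 86.67272186279297), 86.9752197265625)
281 130 [ 0.6   -0.014  0.06 ]
305 160 [ 0.498 -0.08   0.116]
355 145 [ 0.55  -0.243  0.045]
180 155 [0.534 0.303 0.044]
120 195 [0.415 0.498 0.025]
```

Call:
{"fn": "jog_arm", "kwargs": {"plan": [[0,0,0,0,0,-0.157,1],[0,0,0,0,0,-0.157,1],[0,0,0,0,0,-0.157,1],[-0.49,-1,0,0,0,0,1],[-0.49,-1,0,0,0,0,1],[-0.49,-1,0,0,0,0,1],[-0.49,-1,0,0,0,0,1],[-0.49,-1,0,0,0,0,1]], "grip_force": 50}}

```text
t: 0.9
tool_pos: [0.2745, 0.4819, 0.2002]
tool_rot: [0.002, -3.141, 0.001]
contact_force: [-0.0, 1.1, -0.2]
opening: 0.0852
grip_force: 0.0
```

Call:
{"fn": "jog_arm", "kwargs": {"plan": [[-0.49,-1,0,0,0,0,1],[-0.49,-1,0,0,0,0,1],[-0.49,-1,0,0,0,0,1],[-0.49,-1,0,0,0,0,1],[-0.49,-1,0,0,0,0,1],[-0.49,-1,0,0,0,0,1],[-0.49,-1,0,0,0,0,1],[-0.49,-1,0,0,0,0,1]]}}

```text
t: 1.7
tool_pos: [0.353, 0.3221, 0.2003]
tool_rot: [0.002, -3.141, 0.001]
contact_force: [0.6, -0.1, -0.7]
opening: 0.0852
grip_force: 0.0
```

Call:
{"fn": "jog_arm", "kwargs": {"plan": [[-0.49,-1,0,0,0,0,1],[-0.49,-1,0,0,0,0,1],[-0.49,-1,0,0,0,0,1],[-0.49,-1,0,0,0,0,1],[-0.49,-1,0,0,0,0,1],[-0.49,-1,0,0,0,0,1],[-0.49,-1,0,0,0,0,1],[-0.49,-1,0,0,0,0,1]]}}

```text
t: 2.5
tool_pos: [0.4315, 0.1622, 0.2004]
tool_rot: [0.002, -3.141, 0.0]
contact_force: [0.6, 0.9, 0.1]
opening: 0.0854
grip_force: 0.0
```

Call:
{"fn": "jog_arm", "kwargs": {"plan": [[-0.5,-1,0,0,0,0,1],[-0.5,-1,0,0,0,0,1],[-0.5,-1,0,0,0,0,1],[-0.5,-1,0,0,0,0,1],[-0.5,-1,0,0,0,0,1],[-0.5,-1,0,0,0,0,1],[-0.5,-1,0,0,0,0,1],[0,0,0,0,0,0,1]]}}

```text
t: 3.3
tool_pos: [0.502, 0.0215, 0.2003]
tool_rot: [-0.003, -3.141, 0.001]
contact_force: [0.1, -0.5, -1.6]
opening: 0.0852
grip_force: 0.0
```

```bash
python3 - <<'E'
from h import *
im,d=ctrl.get_image("wrist"); cv2.imwrite("pics/w1.png",im[...,::-1])
E
```

```text
(no output)
```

View pics/w1.png

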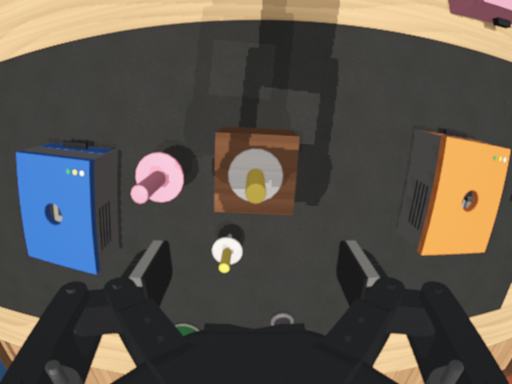

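The wrist view shows the yellow handle at (256,185), midway between the fingers. The pink pin at (160,178) and the small pin at (228,250) are clear of them. I'll descend and grip.

Call:
{"fn": "jog_arm", "kwargs": {"plan": [[0,0,0.9,0,0,0,1],[0,0,0.9,0,0,0,1],[0,0,0.9,0,0,0,1],[0,0,0.9,0,0,0,1],[0,0,0.9,0,0,0,1],[0,0,0.7,0,0,0,1],[0,0,0,0,0,0,-1],[0,0,0,0,0,0,-1]]}}

```text
t: 4.15
tool_pos: [0.5016, 0.0237, 0.097]
tool_rot: [0.003, -3.141, -0.0]
contact_force: [0.0, 0.4, 0.6]
opening: 0.059
grip_force: 0.0
```

Call:
{"fn": "jog_arm", "kwargs": {"plan": [[0,0,0,0,0,0,-1],[0,0,0,0,0,0,-1],[0,0,0,0,0,0,-1],[0,0,0,0,0,0,-1],[0,0,0,0,0,0,-1]]}}

```text
t: 4.65
tool_pos: [0.5026, 0.023, 0.0981]
tool_rot: [-0.002, 3.14, -0.001]
contact_force: [-0.3, -1.3, 4.5]
opening: 0.0152
grip_force: 49.0
```

Call:
{"fn": "jog_arm", "kwargs": {"plan": [[0,0,-0.5,0,0,0,-1],[0,0,-0.9,0,0,0,-1],[0,0,-0.9,0,0,0,-1],[0,0,-0.9,0,0,0,-1],[0,0,-0.9,0,0,0,-1],[0,0,-0.9,0,0,0,-1],[0,0,0,0,0,0,-1]]}}

```text
t: 5.35
tool_pos: [0.5032, 0.0233, 0.1999]
tool_rot: [-0.002, 3.137, -0.0]
contact_force: [0.6, 0.3, -1.5]
opening: 0.0156
grip_force: 48.9
```

```bash
python3 - <<'E'
from h import *
im,w=cloud("side"); np.savez("side2",im=im,w=w)
wi,d=ctrl.get_image("wrist")
cv2.imwrite("pics/lift.png",np.hstack([cv2.resize(im[60:240,180:380],(400,360),interpolation=0),cv2.resize(wi,(400,360))])[...,::-1])
E
```

```text
(no output)
```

View pics/lift.png

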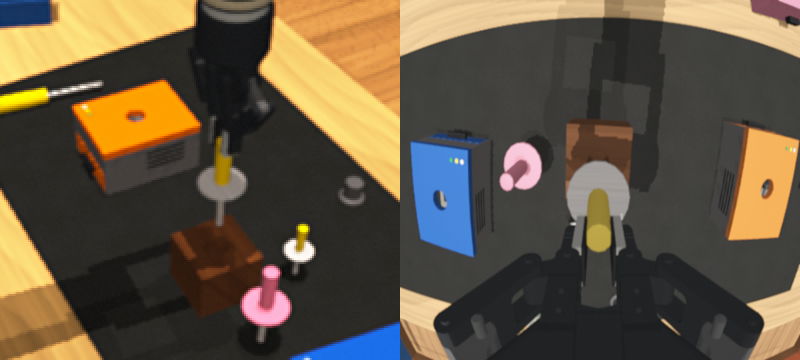

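The pin is lifted and looks about upright. The collar is at side-camera pixel ~(291,152), with the shaft below it. I'll measure the tilt and offset.

```bash
python3 - <<'E'
from h import *
z=np.load("side2.npz"); im,w=z["im"],z["w"]; h=cv2.cvtColor(im,cv2.COLOR_RGB2HSV)
P=(abs(w[...,0]-.503)<.06)&(abs(w[...,1]-.022)<.06)
m=P&(h[...,1]<70)&(h[...,2]>110)&(abs(w[...,2]-.183)<.02); q=w[m]
q=q[abs(q[:,2]-np.median(q[:,2]))<.006]
c=cv2.minEnclosingCircle((q[:,:2]*1000).astype(np.float32)); A=np.c_[q[:,:2]-q[:,:2].mean(0),np.ones(len(q))]
print("collar",len(q),c,"slope,z",np.linalg.lstsq(A,q[:,2],rcond=None)[0])
s=w[P&(w[...,2]>.115)&(w[...,2]<.172)]; print("shaft",len(s))
for a in (.12,.135,.15,.165):
    t=s[abs(s[:,2]-a)<.008]; print(a,len(t),np.median(t,0) if len(t) else 0)
E
```

```text
collar 247 ((504.9648132324219, 20.87493896484375), 28.8734188079834) slope,z [ 0.01952077 -0.01296197  0.18201844]
shaft 39
0.12 14 [0.50350334 0.01952295 0.12033612]
0.135 17 [0.50311368 0.01889871 0.13561271]
0.15 9 [0.50226946 0.01926379 0.14742325]
0.165 0 0
```

Call:
{"fn": "jog_arm", "kwargs": {"plan": [[-0.1,0.6,0,0,0,0,-1],[-0.1,0.98,0,0,0,0,-1],[-0.1,0.98,0,0,0,0,-1],[-0.1,0.98,0,0,0,0,-1],[-0.1,0.98,0,0,0,0,-1],[-0.1,0.98,0,0,0,0,-1],[-0.1,0.98,0,0,0,0,-1],[-0.1,0.98,0,0,0,0,-1]]}}

```text
t: 6.25
tool_pos: [0.5165, 0.1741, 0.195]
tool_rot: [0.002, -3.139, 0.0]
contact_force: [-0.1, -0.3, -1.4]
opening: 0.0155
grip_force: 48.9
```

Call:
{"fn": "jog_arm", "kwargs": {"plan": [[-0.1,0.98,0,0,0,0,-1],[-0.1,0.98,0,0,0,0,-1],[-0.1,0.98,0,0,0,0,-1],[-0.1,0.98,0,0,0,0,-1],[-0.1,0.98,0,0,0,0,-1],[-0.1,0.98,0,0,0,0,-1],[-0.1,0.38,0,0,0,0,-1],[0,0,0,0,0,0,-1]]}}

```text
t: 7.05
tool_pos: [0.5311, 0.2986, 0.196]
tool_rot: [0.004, -3.14, 0.001]
contact_force: [-0.5, -0.6, -1.6]
opening: 0.0151
grip_force: 49.0
```

```bash
python3 - <<'E'
from h import *
print(ctrl.get_obs()["tool_pos"])
im,w=cloud("side"); np.savez("side3",im=im,w=w)
cv2.imwrite("pics/above.png",cv2.resize(im[40:190,160:360],(800,600),interpolation=0)[...,::-1])
h=cv2.cvtColor(im,cv2.COLOR_RGB2HSV)
P=(abs(w[...,0]-.532)<.06)&(abs(w[...,1]-.296)<.06)
m=P&(h[...,1]<70)&(h[...,2]>110)&(abs(w[...,2]-.183)<.02); q=w[m]
q=q[abs(q[:,2]-np.median(q[:,2]))<.006]
c=cv2.minEnclosingCircle((q[:,:2]*1000).astype(np.float32)); print("collar",len(q),c,np.median(q[:,2]))
s=w[P&(w[...,2]>.10)&(w[...,2]<.172)]
for a in (.12,.135,.15):
    t=s[abs(s[:,2]-a)<.008]; print(a,len(t),np.median(t,0) if len(t) else 0)
E
```

```text
[0.53108022 0.29863724 0.1960467 ]
collar 148 ((532.7360229492188, 295.8847961425781), 29.241943359375) 0.17823761632334761
0.12 15 [0.5313953  0.2934136  0.12020913]
0.135 14 [0.53273107 0.29474389 0.13448429]
0.15 12 [0.53199049 0.29425559 0.14928999]
```

View pics/above.png

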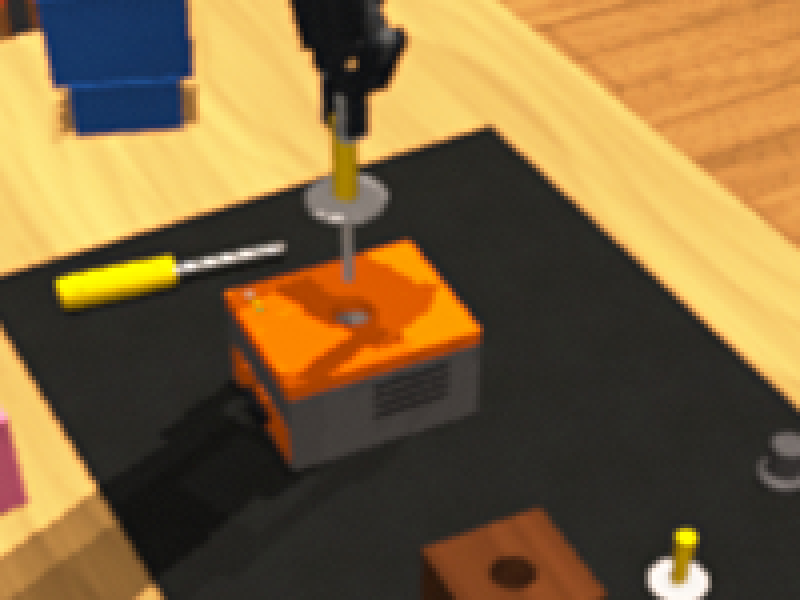

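The pin tip sits right above the orange hole (view ~(350,315)), and side-camera x and y agree within 2 mm. I'll push down.

Call:
{"fn": "jog_arm", "kwargs": {"plan": [[0,0,0.5,0,0,0,-1],[0,0,0.5,0,0,0,-1],[0,0,0.5,0,0,0,-1],[0,0,0.5,0,0,0,-1],[0,0,0.5,0,0,0,-1],[0,0,0.5,0,0,0,-1],[0,0,0,0,0,0,-1]], "grip_force": 70}}

```text
t: 7.8
tool_pos: [0.5302, 0.2971, 0.1344]
tool_rot: [0.002, -3.138, 0.002]
contact_force: [0.7, -1.0, -1.6]
opening: 0.0146
grip_force: 68.4
```

Call:
{"fn": "jog_arm", "kwargs": {"plan": [[0,0,0.25,0,0,0,-1],[0,0,0.25,0,0,0,-1],[0,0,0.2,0,0,0,-1],[0,0,0.2,0,0,0,-1],[0,0,0,0,0,0,-1],[0,0,0,0,0,0,-1],[0,0,0,0,0,0,-1]]}}

```text
t: 8.5
tool_pos: [0.5317, 0.2979, 0.1193]
tool_rot: [-0.002, 3.141, 0.001]
contact_force: [-0.2, 0.1, 3.2]
opening: 0.0144
grip_force: 69.0
```

```bash
python3 - <<'E'
from h import *
o=ctrl.get_obs();print(o["tool_pos"],o["contact_force"])
im,w=cloud("side"); np.savez("side4",im=im,w=w)
cv2.imwrite("pics/push.png",cv2.resize(im[40:190,160:360],(800,600),interpolation=0)[...,::-1])
E
```

```text
[0.53170629 0.29788924 0.11934526] [-0.19363215  0.07431383  3.24831596]
```

View pics/push.png

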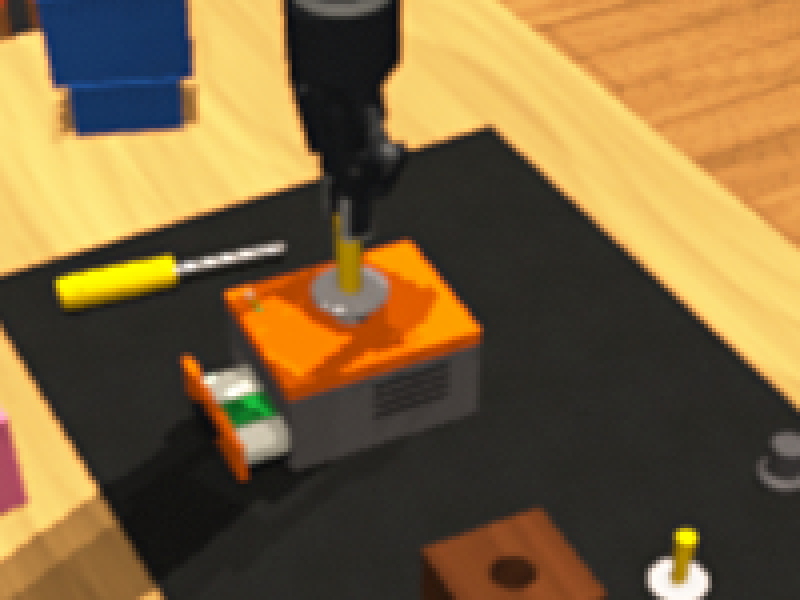

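The orange tray has sprung out (view ~(240,415)) with the shaft in the hole. I'll go back up and return to the stand.

Call:
{"fn": "jog_arm", "kwargs": {"plan": [[0,0,0,0,0,0,-1],[0,0,0,0,0,0,-1],[0,0,-0.6,0,0,0,-1],[0,0,-0.7,0,0,0,-1],[0,0,-0.7,0,0,0,-1],[0,0,-0.7,0,0,0,-1],[0,0,-0.7,0,0,0,-1],[0,0,-0.5,0,0,0,-1]]}}

```text
t: 9.35
tool_pos: [0.5319, 0.2978, 0.1989]
tool_rot: [-0.002, 3.14, 0.001]
contact_force: [-0.2, -0.7, -0.9]
opening: 0.0144
grip_force: 68.6
```

Call:
{"fn": "jog_arm", "kwargs": {"plan": [[0.1,-0.6,0,0,0,0,-1],[0.1,-0.98,0,0,0,0,-1],[0.1,-0.98,0,0,0,0,-1],[0.1,-0.98,0,0,0,0,-1],[0.1,-0.98,0,0,0,0,-1],[0.1,-0.98,0,0,0,0,-1],[0.1,-0.98,0,0,0,0,-1],[0.1,-0.98,0,0,0,0,-1]]}}

```text
t: 10.15
tool_pos: [0.5143, 0.1461, 0.1955]
tool_rot: [0.0, -3.139, 0.001]
contact_force: [1.1, -0.2, -1.1]
opening: 0.0144
grip_force: 68.6
```

Call:
{"fn": "jog_arm", "kwargs": {"plan": [[0.1,-0.98,0,0,0,0,-1],[0.1,-0.98,0,0,0,0,-1],[0.1,-0.98,0,0,0,0,-1],[0.1,-0.98,0,0,0,0,-1],[0.1,-0.98,0,0,0,0,-1],[0.1,-0.98,0,0,0,0,-1],[0.1,-0.38,0,0,0,0,-1],[0,0,0,0,0,0,-1]]}}

```text
t: 10.95
tool_pos: [0.5007, 0.022, 0.196]
tool_rot: [-0.002, -3.14, -0.0]
contact_force: [0.1, 0.8, -1.3]
opening: 0.0148
grip_force: 68.6
```

```bash
python3 - <<'E'
from h import *
print(ctrl.get_obs()["tool_pos"])
im,w=cloud("side")
cv2.imwrite("pics/ret.png",cv2.resize(im[90:240,200:400],(800,600),interpolation=0)[...,::-1])
h=cv2.cvtColor(im,cv2.COLOR_RGB2HSV)
P=(abs(w[...,0]-.503)<.06)&(abs(w[...,1]-.022)<.06)
m=P&(h[...,1]<70)&(h[...,2]>110)&(abs(w[...,2]-.183)<.02); q=w[m]
q=q[abs(q[:,2]-np.median(q[:,2]))<.006]
c=cv2.minEnclosingCircle((q[:,:2]*1000).astype(np.float32)); print("collar",len(q),c,np.median(q[:,2]))
s=w[P&(w[...,2]>.10)&(w[...,2]<.172)]
for a in (.12,.135,.15):
    t=s[abs(s[:,2]-a)<.008]; print(a,len(t),np.median(t,0) if len(t) else 0)
E
```

```text
[0.5006888  0.02199807 0.19599734]
collar 242 ((501.2445068359375, 19.72488784790039), 28.145708084106445) 0.17824711411302754
0.12 18 [0.5006943  0.01769676 0.11908882]
0.135 15 [0.50006485 0.01800587 0.13480144]
0.15 6 [0.50000989 0.01865238 0.14542262]
```

View pics/ret.png

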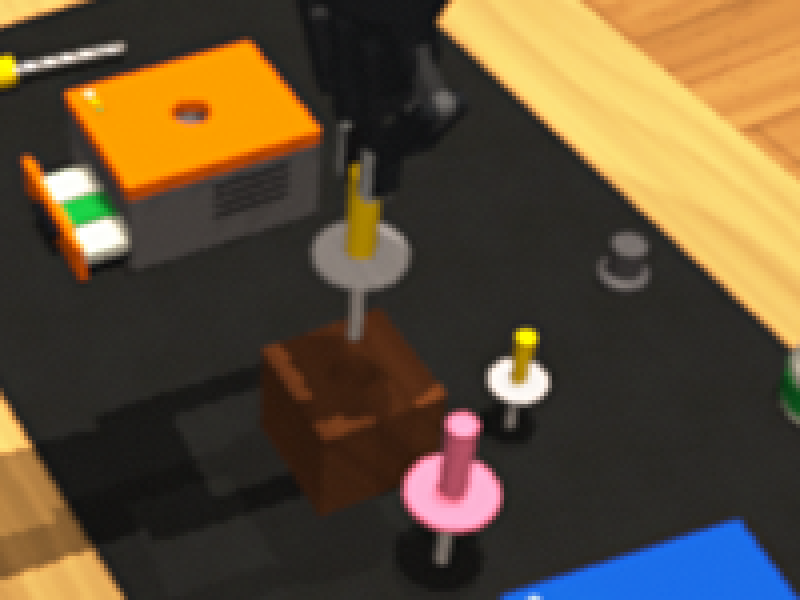

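The tray is still out (view ~(75,215)) and the pin hangs over the stand hole (view ~(357,375)). I'll nudge +y by 2 mm, lower 97 mm and release.

Call:
{"fn": "jog_arm", "kwargs": {"plan": [[-0.05,0.1,0.3,0,0,0,-1],[0,0,0.7,0,0,0,-1],[0,0,0.7,0,0,0,-1],[0,0,0.7,0,0,0,-1],[0,0,0.7,0,0,0,-1],[0,0,0.7,0,0,0,-1],[0,0,0.5,0,0,0,-1],[0,0,0.2,0,0,0,-1]]}}

```text
t: 11.8
tool_pos: [0.5018, 0.0253, 0.1051]
tool_rot: [0.002, -3.139, -0.0]
contact_force: [-0.2, 1.0, -1.2]
opening: 0.0147
grip_force: 68.6
```

Call:
{"fn": "jog_arm", "kwargs": {"plan": [[0,0,0.2,0,0,0,-1],[0,0,0.1,0,0,0,-1],[0,0,0,0,0,0,-1],[0,0,0,0,0,0,-1]]}}

```text
t: 12.2
tool_pos: [0.5031, 0.0252, 0.1015]
tool_rot: [-0.002, 3.141, -0.0]
contact_force: [-0.0, 0.2, -1.1]
opening: 0.0146
grip_force: 68.6
```

Call:
{"fn": "jog_arm", "kwargs": {"plan": [[0,0,0.1,0,0,0,-1],[0,0,0,0,0,0,-1]]}}

```text
t: 12.4
tool_pos: [0.5027, 0.0253, 0.0989]
tool_rot: [-0.002, 3.142, -0.0]
contact_force: [1.0, -0.3, -1.5]
opening: 0.0144
grip_force: 68.6
```

Call:
{"fn": "jog_arm", "kwargs": {"plan": [[0,0,0.05,0,0,0,-1],[0,0,0,0,0,0,-1]]}}

```text
t: 12.6
tool_pos: [0.503, 0.0252, 0.0982]
tool_rot: [-0.002, 3.141, -0.0]
contact_force: [-0.4, -0.8, -0.2]
opening: 0.0147
grip_force: 68.8
```

Contact is close or just made, so I'll open and retreat straight up.

Call:
{"fn": "jog_arm", "kwargs": {"plan": [[0,0,0,0,0,0,0],[0,0,0,0,0,0,1],[0,0,0,0,0,0,1],[0,0,0,0,0,0,1],[0,0,0,0,0,0,1],[0,0,0,0,0,0,1],[0,0,0,0,0,0,1]]}}

```text
t: 13.3
tool_pos: [0.5027, 0.0253, 0.0979]
tool_rot: [0.002, -3.142, 0.0]
contact_force: [-0.7, 0.7, 0.6]
opening: 0.0854
grip_force: 0.0
```

Call:
{"fn": "jog_arm", "kwargs": {"plan": [[0,0,-0.5,0,0,0,1],[0,0,-1,0,0,0,1],[0,0,-1,0,0,0,1],[0,0,-1,0,0,0,1],[0,0,-1,0,0,0,1],[0,0,-1,0,0,0,1],[0,0,-1,0,0,0,1],[0,0,0,0,0,0,1]]}}

```text
t: 14.1
tool_pos: [0.5047, 0.0251, 0.2324]
tool_rot: [-0.002, 3.134, -0.001]
contact_force: [0.8, -0.7, 1.6]
opening: 0.0854
grip_force: 0.0
```

```bash
python3 - <<'E'
from h import *
o=ctrl.get_obs(); print(o["tool_pos"],o["contact_force"],o["opening"])
im,w=cloud("side")
cv2.imwrite("pics/end.png",cv2.resize(im[90:270,180:420],(800,600),interpolation=0)[...,::-1])
h=cv2.cvtColor(im,cv2.COLOR_RGB2HSV)
P=(abs(w[...,0]-.503)<.05)&(abs(w[...,1]-.022)<.05)
m=P&(h[...,1]<70)&(h[...,2]>110)&(abs(w[...,2]-.083)<.02); q=w[m]
q=q[abs(q[:,2]-np.median(q[:,2]))<.006]
c=cv2.minEnclosingCircle((q[:,:2]*1000).astype(np.float32)); A=np.c_[q[:,:2]-q[:,:2].mean(0),np.ones(len(q))]
print("collar",len(q),c,"slope,z",np.linalg.lstsq(A,q[:,2],rcond=None)[0])
E
```

```text
[0.50474612 0.02510867 0.23239349] [ 0.79177485 -0.67877975  1.59972148] 0.08538168642315203
collar 223 ((503.6537170410156, 22.788246154785156), 29.026607513427734) slope,z [-0.00223464 -0.00282059  0.08018396]
```

View pics/end.png

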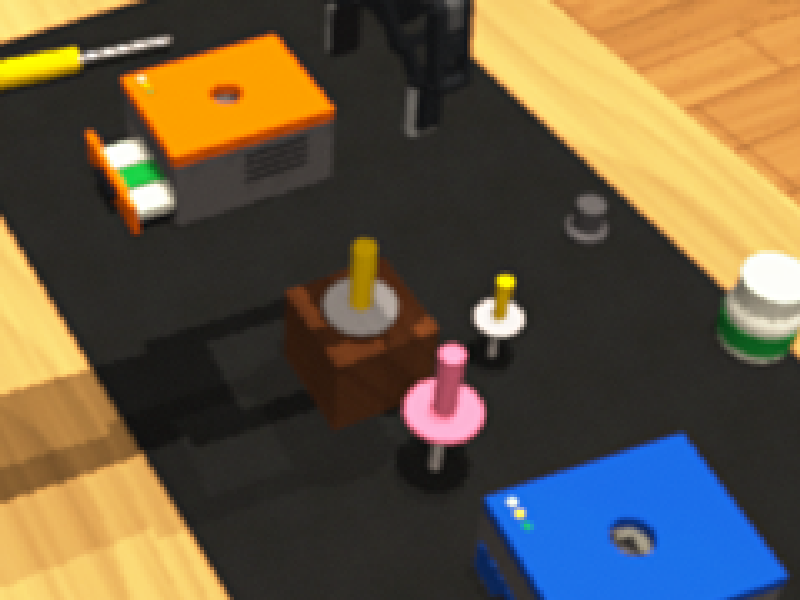

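The pin stands upright in its stand (view ~(362,275)), about 2 mm from where it started. The orange tray is out, the blue one is shut, and the gripper is clear.

```bash
python3 -c "
from station import ctrl; print(ctrl.finish_job())"
```

```text
the job is handed in; nothing more can be done
None
```

The orange tray was released with the pin, the pin stands upright in its stand about 2 mm from its start position, the blue dock is still shut, and the job was handed in at about 14 s; the hand-in gave no verdict.

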